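Catch the falling lid of a parts tin and let it down

TASK

The green parts tin stands open with its lid leaning back past upright: gently tip the lid forward with a fingertip, let go of it, and catch it from below on a finger as it falls. Then lower it on the finger all the way shut, clearly slower than it would fall by itself, so that it never drops or claps, and leave it closed with the hand clear. Do not lift, carry or shift the tin, and leave the screw jar and the small white box next to it alone.

Things in the scene. Friction and masses are not known exactly. Their poses are not given: they have to be found in the camera images.
- tin: flat green steel parts tin, 100 (x) x 144 (y) x 35 mm high when shut, 2.2 kg, loose on the bench (slides at about 10 N). Origin: centre of its underside. Its +x points to the hinge side at the back, -x to the front where the lid opens (roughly to the robot's right, -y), z up. Walls 32 mm high; front wall 44 mm in front of the origin. Open inside, one low partition.
- hinge (a point): middle of the lid's hinge line, fixed on the tin: 48 mm behind the tin's origin (+x) and 33 mm above the bench. The line runs along the tin's y; axes as the tin's.
- tin_lid (a joint): opening angle of the lid, rad: 0 shut, 1.57 upright, 1.745 the stop; starts at 1.63 to 1.72. Oil-damped hinge with slight dry friction: within about 0.15 of upright the lid stays put; under 2 N at the top edge moves it. Pushed to about 1.3 it falls on by itself, slowly at first (about 4 s to 0.4 rad), then at about 0.5 rad/s. At that speed it claps; let down at 0.25 rad/s or less it does not.
- tab_edge (a point): middle of the front edge of the lid's central red thumb tab, 118 mm from the hinge line. The lid is a flat plate 144 mm wide, 2 mm thick, reaching 94 mm from the hinge; the tab, 50 mm wide (tin's y), 3 mm thick with a 5 mm round edge, stands out 24 mm more. Shut, it projects 26 mm before the front wall, underside 34 mm above the bench: a fingertip fits under. Upright, the edge is at 151 mm.
- jar: clear screw jar with red cap, 68 mm diameter x 95 mm high, loose, behind the tin's hinge side. Origin: centre of its underside. A bystander.
- box: small white cardboard soap box, 55 x 85 x 30 mm high, loose, at the tin's end nearest the robot. Origin: centre of its underside. A bystander.
There are look-alikes about, which are no part of the job. There is more than one size of the tin; the one meant has the size given above.

How it is judged (in metres and radians):
On the way, in this order (a step that is already met when the one before it is completed fails the run):
1. the lid has been tipped forward past upright and falls freely, untouched (lid between 0.5 and 1.5 rad) (value of joint tin_lid between 0.5 and 1.5 rad and velocity of joint tin_lid below -0.03 rad/s and contact force between the fingers and tin below 0.02 N), for 0.1 s.
2. the falling lid is caught: it rests on a finger, nearly still or slowed, while still well open (0.2 to 1.3 rad) (value of joint tin_lid between 0.2 and 1.3 rad and contact force between the fingers and tin above 0.1 N and velocity of joint tin_lid above -0.35 rad/s), for 0.2 s.
3. the lid is let down on the finger and is shut (within 0.03 rad) (value of joint tin_lid below 0.03 rad), for 0.1 s.
At the end, for the whole second after the job is handed in: The lid is shut (within 0.03 rad); the tin stands flat and still within 30 mm of where it was; jar and box stand upright within 20 mm of where they were (value of joint tin_lid below 0.03 rad and height (world z) of tin below 0.006 m and angle between tin's own z axis and vertical below 0.05 rad and distance of tin from where it was at the start of the episode below 0.03 m and linear speed of tin below 0.01 m/s and distance of each of jar, box from where it was at the start of the episode below 0.02 m and angle between each of jar, box's own z axis and vertical below 0.1 rad); the robot touches nothing.
It fails at once if the lid drops: it closes faster than 0.38 rad/s (about 45 mm/s at the tab) when it is less than 0.35 rad open, the last 0.06 rad (7 mm) excepted (value of joint tin_lid between 0.06 and 0.35 rad and velocity of joint tin_lid below -0.38 rad/s).
It fails at once if the tin is lifted, tipped or shifted by more than 30 mm (height (world z) of tin above 0.01 m or angle between tin's own z axis and vertical above 0.12 rad or distance of tin from where it was at the start of the episode above 0.03 m).
It fails at once if the tin or its lid is pressed with more than 25 N (contact force between the arm and tin above 25 N).
It fails at once if the jar or the box is knocked, lifted or moved by more than 20 mm (distance of any of jar, box from where it was at the start of the episode above 0.02 m).
It also fails if it takes over 58 s, if anything falls off the work surface, if the arm or the gripper's body presses on something with over 40 N, if the wrist force passes 120 N, or if a joint passes its speed limit or range.

ROBOT

A 6-joint arm with a two-finger parallel gripper is mounted at the origin on the work surface; the furniture and walls round the work are solid. World frame = base frame: x ahead of the robot, y to its left, z up, the work surface at z = 0. Lengths are in mm, angles in rad, forces in N, time in s.
With the tool pointing down it reaches from about 300 to 950 mm from the base axis. Payload 3.1 kg.
Tool frame: the origin (TCP) lies midway between the tips of the shut fingers; the grasp point (between the pads) lies 19 mm behind it; z points along the fingers, y is the line along which they close (so a half turn about z gives the same grasp; the last joint's range is limited). The gripper opens to 85 mm and grips with 20 to 120 N. Pads are 22 mm wide; open, the fingers measure 114 mm over their backs; the gripper's body (76 mm by 85 mm) begins 54 mm behind the grasp point. The pads swing forward as they close: fully open they stand 13 mm farther back than shut.
Start: joints at [1.03, 0.308, 1.634, -0, 1.2, -0.07], TCP at [283.525, 556.997, 231.272] pointing down, gripper open.
Joint ranges: [-3.06, 3.06], [-0.79, 1.96], [0.05, 2.63], [-1.19, 4.34], [0.05, 2.64], [-2.94, 2.94]. Speed limits (rad/s): [2.79, 2.79, 3.14, 3.14, 3.14, 3.14].

INTERFACE

Orientations are given as a 3x3 rotation matrix whose columns are the frame's x, y, z axes.
In Python, from bench import manip gives the robot as it stands.
- The arm moves only by the tool servo_tool, never from a script. Its argument "increments" is a list that holds one entry, the list of rows, each a list of 5 numbers: the gripper's target within -1 to 1 (shut at 1, half-way at 0, fully open at -1), then the shift along the tool's x, y, z each as a share of 0.1 m, from -1 to 1, then the turn about the tool's z as a share of pi/2 rad, from -1 to 1. A call has 1 to 12 rows; each row shifts and turns the commanded pose from where the row before left it, along the tool's axes as they then stand; what a row does not reach is not made up. A row lasts 1/10 s, in which the tool goes at most 50 mm and 8.59 degrees, less where a joint would pass 70% of its speed; a pose out of reach is approached as far as the arm can. A call with a number of a shift or a turn outside -1 to 1 is refused whole. A call with a gripper value outside its range is refused whole. The fingers move at their own pace and stop on an object; "newtons" is the grip in N (left out, the last holds). Time passes only in rows, so rows that do not move let the fingers close. It gives the time, the measured TCP pose, the force, the opening and the grip force at its end, in the units of the state.
- manip.get_obs(): the state, without advancing time (a new reading comes with each control period).
- manip.snapshot(name): name is "scene" or "top"; returns a dict with "img" (420x560x3 uint8, red, green, blue), "vertical_fov" (degrees; the focal length in pixels is half the picture's height over the tangent of half this angle, whatever the lens; pixels are square), "cx", "cy" (the principal point, pixels), "extrinsics" (4x4, takes a point from world to camera coordinates). Camera axes: x right, y up, looking along -z (the intrinsics and any distortion apply to the point x, -y, -z); pixel columns grow to the right and rows downward; lengths in mm; the calibration is good to about 2 mm. A picture is of the moment at which its call begins. There is no depth.
- manip.finish_job(): hands the job in; it is judged then, once.
The state is a dict: "time_s": time; "joint_positions": joint angles; "dq": joint speeds; "joint_torque": joint torques, N m; "tcp_pos": TCP position; "ee_rot": TCP orientation; "wrist_force": force on the tool from outside, world axes, zero at the start; "wrist_torque": the same for the moment, N m; "grip_width": finger opening in mm; "grasp_force": force on a finger pad.
Only numpy, scipy, OpenCV 4.12 (cv2) and the standard library are available. Lean on these libraries where they do the work, as an engineer would, in place of code of your own. Each camera call takes 0.05 s, during which the arm holds its last target. There are 200 camera calls.

## Working session

There is one attempt and no reset: what is moved stays moved. The work goes in short steps, Python scripts to look and compute and a tool call to move; the robot and the scene stay as the last step left them, time stands still between calls to the robot, and variables do not carry over. Pictures are saved under pics/ and viewed, at most 10 in all, crops included, and the job is handed in when it is done.

Besides the shell and the picture viewer there is one more tool, called after "Call:" as name(argument=value, ...), one argument or row to a line, values as JSON. servo_tool: Moves the arm, as the interface text tells. Shift numbers are shares of 0.1 m and turn numbers shares of pi/2 rad, none past 1 either way. Its arguments: {"type":"object","properties":{"increments":{"type":"array","items":{"type":"array","items":{"type":"array","items":{"type":"number","minimum":-1,"maximum":1}}}},"newtons":{"type":"number"}},"required":["increments"]}

```bash
ls; mkdir -p pics; cat > h.py <<'E'
import numpy as np, cv2, pickle
from bench import manip
def snap(n,f=None):
    s=manip.snapshot(n)
    if f: cv2.imwrite('pics/'+f,cv2.cvtColor(s['img'],cv2.COLOR_RGB2BGR)); pickle.dump(s,open('pics/'+f+'.pkl','wb'))
    return s
def foc(s): return s['img'].shape[0]/2/np.tan(np.radians(s['vertical_fov'])/2)
def proj(s,p):
    c=s['extrinsics']@np.append(p,1.); f=foc(s)
    return np.array([s['cx']+f*c[0]/-c[2], s['cy']-f*c[1]/-c[2]])
def ray(s,u,v):
    E=np.array(s['extrinsics']);f=foc(s); R=E[:3,:3]
    d=R.T@np.array([(u-s['cx'])/f,-(v-s['cy'])/f,-1.]); return -R.T@E[:3,3], d
def onz(s,u,v,z):
    o,d=ray(s,u,v); return o+d*(z-o[2])/d[2]
E
python3 - <<'E'
from h import *
for n in('scene','top'):
    s=snap(n,n+'1.png'); print(n,{k:s[k] for k in s if k!='img'})
print(manip.get_obs())
E
```

```text
pics
scene {'vertical_fov': 46.45020772548334, 'cx': 278.62397661790845, 'cy': 213.78415226603312, 'extrinsics': array([[-6.15095795e-01, -7.88311173e-01, -1.49217434e-02,
         3.41082281e+02],
       [ 4.76323790e-01, -3.86609609e-01,  7.89714288e-01,
        -2.56240036e+02],
       [-6.28309486e-01,  4.78642357e-01,  6.13293310e-01,
        -6.19211936e+02],
       [ 0.00000000e+00,  0.00000000e+00,  0.00000000e+00,
         1.00000000e+00]])}
top {'vertical_fov': 53.29364830930683, 'cx': 282.3515090411222, 'cy': 207.8897455597087, 'extrinsics': array([[-2.28957129e-02, -9.99722687e-01,  5.50773684e-03,
         6.52585686e+01],
       [ 9.79921200e-01, -2.13500680e-02,  1.98238786e-01,
        -5.12844289e+02],
       [-1.98066221e-01,  9.93596642e-03,  9.80138280e-01,
        -8.11510355e+02],
       [ 0.00000000e+00,  0.00000000e+00,  0.00000000e+00,
         1.00000000e+00]])}
{'time_s': 0.1, 'joint_positions': array([ 1.03029551e+00,  3.08925525e-01,  1.63508913e+00, -2.54321864e-05,
        1.19968398e+00, -6.97222869e-02]), 'dq': array([ 0.00061374, -0.00202276, -0.00357718, -0.00119623,  0.00060722,
        0.00031547]), 'joint_torque': array([ 9.48091201e-05, -4.16408336e+01, -2.77645576e+01, -2.59935587e-05,
        3.97391355e-03,  1.96422548e-05]), 'tcp_pos': array([283.14069709, 556.33692181, 230.14295115]), 'ee_rot': array([[-8.91219561e-01,  4.53570903e-01, -1.06333970e-03],
       [ 4.53572133e-01,  8.91217715e-01, -1.81796620e-03],
       [ 1.23090607e-04, -2.10250829e-03, -9.99997782e-01]]), 'wrist_force': array([ 0.81354363, -0.7655668 , -0.43118194]), 'wrist_torque': array([ 0.04845554, -0.00047481,  0.03919082]), 'grasp_force': 0.0, 'grip_width': 85.18808703867545}
```

View pics/scene1.png

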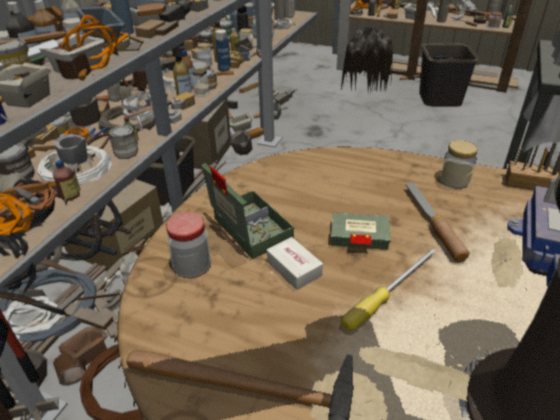

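View pics/top1.png

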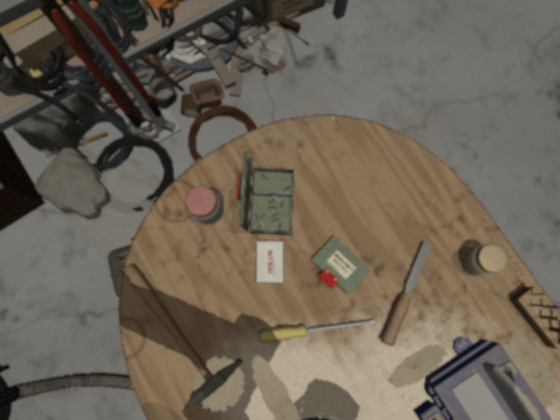

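The open green tin is at top (270,200), beside the white box (270,262) and red-cap jar (202,203). The look-alike is the shut tin at top (340,265), which looks smaller. I'll measure both and check them in one enlarged crop.

```bash
python3 - <<'E'
from h import *
s=pickle.load(open('pics/top1.png.pkl','rb'));c=pickle.load(open('pics/scene1.png.pkl','rb'))
im=cv2.cvtColor(s['img'],cv2.COLOR_RGB2BGR);im2=cv2.cvtColor(c['img'],cv2.COLOR_RGB2BGR)
a=cv2.resize(im[140:300,180:380],(800,640),interpolation=cv2.INTER_CUBIC)[:300*2]
a=cv2.resize(im[140:290,180:310],(390,450),interpolation=cv2.INTER_CUBIC)
b=cv2.resize(im2[155:305,190:320],(390,450),interpolation=cv2.INTER_CUBIC)
cv2.imwrite('pics/crop1.png',np.hstack([a,b]))
for u,v in[(252,168),(295,169),(292,234),(247,231)]: print((u,v),onz(s,u,v,32).round())
for u,v in[(327,236),(369,262),(349,292),(312,259)]: print('other',onz(s,u,v,25).round())
E
```

```text
(252, 168) [607. 117.  32.]
(295, 169) [603.  24.  32.]
(292, 234) [462.  35.  32.]
(247, 231) [471. 128.  32.]
other [457. -39.  25.]
other [ 401. -123.   25.]
other [341. -79.  25.]
other [410.  -6.  25.]
```

View pics/crop1.png

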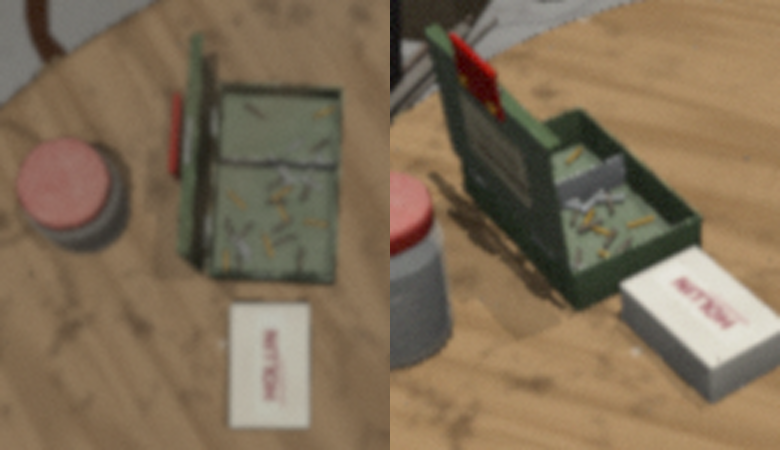

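The crop confirms it. The target is the open tin: its rim measures about 93 x 142 mm, and box and jar stand next to it. The shut tin is only about 130 x 75 mm with tab. Next I'll compute the pose and check it against the red tab in both views.

```bash
python3 - <<'E'
from h import *
s=pickle.load(open('pics/top1.png.pkl','rb'));c=pickle.load(open('pics/scene1.png.pkl','rb'))
a=onz(s,293.7,169,32);b=onz(s,291.3,234.3,32);print(a,b,np.linalg.norm(a-b))
y=(b-a)/np.linalg.norm(b-a);x=np.cross(y,[0,0,1]);m=(a+b)/2
hinge=m+92*x;hinge[2]=33;print('x',x,'hinge',hinge)
for n,q,w in(('top',s,(225,160,250,210)),('scene',c,(195,160,240,200))):
    i=q['img'].astype(int);mk=((i[...,0]>110)&(i[...,1]<60)).astype(np.uint8);k=np.zeros_like(mk);k[w[1]:w[3],w[0]:w[2]]=1;mk*=k
    p=cv2.findNonZero(mk)[:,0];print(n,len(p),p.mean(0),p.min(0),p.max(0))
    for th in(1.63,1.72):
        d=-np.cos(th)*x*1;print(th,[proj(q,hinge+r*(d+np.array([0,0,np.sin(th)]))+t*y).round(1) for r in(94,118) for t in(-25,25)])
print('jar',onz(s,202,202,95),'box',[onz(s,*p,30).round() for p in((257,241),(283,241),(283,283),(257,283))])
for p in ((207+0,272),(341,87)): pass
print('rear rim near', onz(s,180+207/3,140+272/3,32))
E
```

```text
[602.74895807  27.25706806  32.        ] [461.56381749  36.24890539  32.        ] 141.47118808939206
x [ 0.0635595   0.99797805 -0.        ] hinge [538.00386135 123.56696743  33.        ]
top 26 [237.84615385 183.38461538] [237 173] [239 196]
1.63 [array([243.3, 175.6]), array([241.7, 201.2]), array([241.4, 172. ]), array([239.8, 198.4])]
1.72 [array([238.9, 175.5]), array([237.3, 201.1]), array([235.8, 171.9]), array([234.1, 198.2])]
scene 40 [217.225 173.2  ] [210 167] [224 180]
1.63 [array([215.4, 176.9]), array([230. , 190.6]), array([213.3, 165.2]), array([228.1, 178.7])]
1.72 [array([211.1, 178.9]), array([225.6, 192.8]), array([207.7, 167.7]), array([222.4, 181.4])]
jar [520.50430316 211.24334965  95.        ] box [array([449., 108.,  30.]), array([448.,  54.,  30.]), array([362.,  56.,  30.]), array([363., 109.,  30.])]
rear rim near [471.14155657 124.19172534  32.        ]
```

Call:
servo_tool(
  increments=[
    [[1,0,0,0,0.0926],[1,0,0,0,0.0926],[1,0,0,0,0.0926],[1,0,0,0,0.0926],[1,0,0,0,0.0926],[1,0,0,0,0.0926],[1,0,0,0,0.0926],[1,0,0,0,0.0926],[1,0,0,0,0],[1,0,0,0,0]],
  ],
  newtons=40,
)

```text
time_s: 1.1
tcp_pos: [283.4, 556.7, 230.8]
ee_rot: [[0.061, 0.998, -0.0], [0.998, -0.061, -0.001], [-0.001, -0.0, -1.0]]
wrist_force: [0.1, 0.1, -0.4]
grip_width: -0.1
grasp_force: 0.0
```

```bash
cat > st.py <<'E'
from h import *
o=manip.get_obs();R=np.array(o['ee_rot']);p=np.array(o['tcp_pos'])
X=np.array([.0636,.998,0]);Y=np.array([.998,-.0636,0]);H=np.array([538,123.6,33])
print('t',o['time_s'],'tcp',p.round(1),'d_fwd',round(-(p-H)@X,1),'lat',round((p-H)@Y,1),'f',np.array(o['wrist_force']).round(2),'w',round(o['grip_width'],1),'x',R[:,0].round(3),'y',R[:,1].round(3),'fX',round(np.array(o['wrist_force'])@X,2))
E
python3 st.py
```

```text
t 1.1 tcp [283.4 556.7 230.8] d_fwd -416.1 lat -281.7 f [ 0.14  0.07 -0.37] w -0.1 x [ 0.061  0.998 -0.001] y [ 0.998 -0.061 -0.   ] fX 0.08
```

Call:
servo_tool(
  increments=[
    [[1,-0.34,0.256,0,0],[1,-0.34,0.256,0,0],[1,-0.34,0.256,0,0],[1,-0.34,0.256,0,0],[1,-0.34,0.256,0,0],[1,-0.34,0.256,0,0],[1,-0.34,0.256,0,0],[1,-0.34,0.256,0,0],[1,-0.34,0.256,0,0],[1,-0.34,0.256,0,0],[1,-0.34,0.256,0,0],[1,0,0,0,0]],
  ],
)

```text
time_s: 2.3
tcp_pos: [543.5, 161.6, 231.5]
ee_rot: [[0.066, 0.998, 0.002], [0.998, -0.066, -0.002], [-0.002, 0.002, -1.0]]
wrist_force: [-0.7, -0.3, -0.5]
grip_width: -0.2
grasp_force: 0.0
```

```bash
python3 st.py; python3 -c "
from h import *
a=snap('top','t2.png')['img'][130:290,170:330];b=snap('scene','s2.png')['img'][90:310,150:370]
cv2.imwrite('pics/c2.png',cv2.cvtColor(np.hstack([cv2.resize(a,(400,400)),cv2.resize(b,(400,400))]),cv2.COLOR_RGB2BGR))"
```

```text
t 2.3 tcp [543.5 161.6 231.5] d_fwd -38.2 lat 3.1 f [-0.66 -0.27 -0.52] w -0.2 x [ 0.066  0.998 -0.002] y [ 0.998 -0.066  0.002] fX -0.31
```

View pics/c2.png

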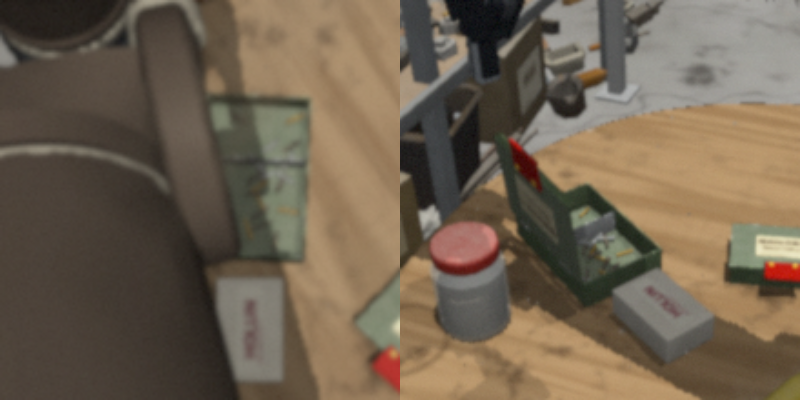

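The top view is blocked by the arm. In the scene view the tab (crop 525,165) is clear, with the gripper above and behind it. Lowering behind the lid.

Call:
servo_tool(
  increments=[
    [[1,0.06,-0.03,0,0],[1,0,0,0.25,0],[1,0,0,0.25,0],[1,0,0,0.25,0],[1,0,0,0.25,0],[1,0,0,0,0],[1,0,0,0,0]],
  ],
)

```text
time_s: 3.1
tcp_pos: [537.2, 173.3, 131.2]
ee_rot: [[0.061, 0.998, -0.001], [0.998, -0.061, -0.0], [-0.0, -0.001, -1.0]]
wrist_force: [1.2, 0.4, 0.7]
grip_width: -0.3
grasp_force: 0.0
```

```bash
python3 st.py; python3 -c "
from h import *
b=snap('scene','s3.png')['img'][90:310,150:370]
cv2.imwrite('pics/c3.png',cv2.cvtColor(cv2.resize(b,(600,600)),cv2.COLOR_RGB2BGR))"
```

```text
t 3.1 tcp [537.2 173.3 131.2] d_fwd -49.6 lat -4.0 f [1.24 0.4  0.69] w -0.3 x [ 0.061  0.998 -0.   ] y [ 0.998 -0.061 -0.001] fX 0.48
```

View pics/c3.png

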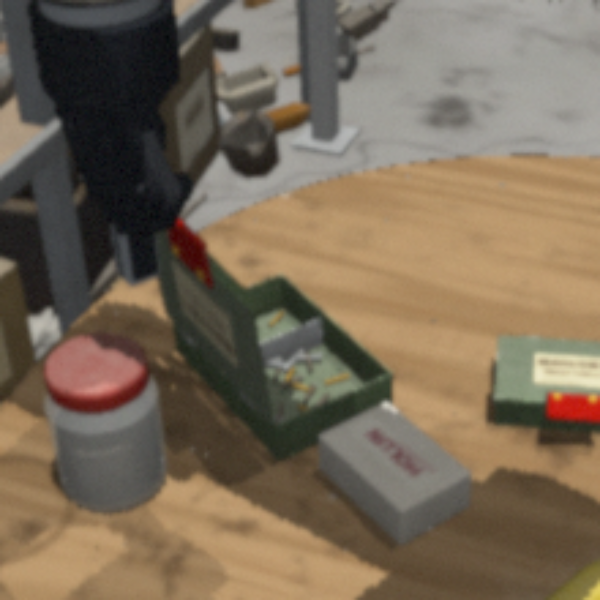

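Fingertips are at crop (135,265), free behind the lid. Next, a gentle push.

Call:
servo_tool(
  increments=[
    [[1,-0.08,0.02,0,0],[1,-0.08,0.02,0,0],[1,-0.06,0,0,0],[1,-0.025,0,0,0],[1,-0.025,0,0,0],[1,-0.025,0,0,0],[1,-0.025,0,0,0],[1,-0.025,0,0,0],[1,-0.025,0,0,0],[1,-0.025,0,0,0],[1,-0.025,0,0,0],[1,-0.025,0,0,0]],
  ],
)

```text
time_s: 4.35
tcp_pos: [539.1, 127.2, 131.1]
ee_rot: [[0.064, 0.998, -0.0], [0.998, -0.064, -0.0], [-0.0, -0.0, -1.0]]
wrist_force: [-0.1, 0.3, -0.2]
grip_width: 0.0
grasp_force: 0.2
```

```bash
cat > tab.py <<'E'
from h import *
from scipy.optimize import minimize_scalar
# lid angle from red tab front-edge band in the scene view
c=snap('scene');i=c['img'].astype(int)
k=(i[...,0]>90)&(i[...,1]<55)&(i[...,2]<55);k[:, :190]=0;k[:,326:]=0;k[:150]=0;k[275:]=0
n,l,st,ce=cv2.connectedComponentsWithStats(k.astype(np.uint8))
X=np.array([.0636,.998,0]);H=np.array([538,123.6,33.])
for j in range(1,n):
    if st[j,4]>15:
        q=ce[j];r=minimize_scalar(lambda t:np.sum((proj(c,H+106*(-np.cos(t)*X+np.array([0,0,np.sin(t)])))-q)**2),bounds=(0,1.75),method='bounded')
        print('red',q.round(1),st[j],'theta',round(r.x,3),'err',round(r.fun**.5,1))
import st
E
python3 tab.py
```

```text
red [195.7 233.8] [190 225  15  15  55] theta 1.75 err 56.2
t 4.4 tcp [539.1 126.8 131.1] d_fwd -3.2 lat 0.9 f [ 0.   -0.35  0.04] w -0.4 x [ 0.064  0.998 -0.   ] y [ 0.998 -0.064 -0.   ] fX -0.35
```

```bash
sed -i "s/^k=(i.*55);/k=(i[...,0]>70)\&(i[...,0]>2*i[...,1])\&(i[...,0]>2*i[...,2]);k[195:,:215]=0;/" tab.py; python3 tab.py; python3 -c "
from h import *
b=snap('scene','s4.png')['img'][90:310,150:370]
cv2.imwrite('pics/c4.png',cv2.cvtColor(cv2.resize(b,(600,600)),cv2.COLOR_RGB2BGR))"
```

```text
red [234.2 178.6] [229 169   9  20  74] theta 1.42 err 4.7
t 4.45 tcp [539.2 127.  131.2] d_fwd -3.4 lat 0.9 f [-0.24 -0.19 -0.49] w -0.1 x [ 0.064  0.998 -0.   ] y [ 0.998 -0.064 -0.   ] fX -0.2
```

View pics/c4.png

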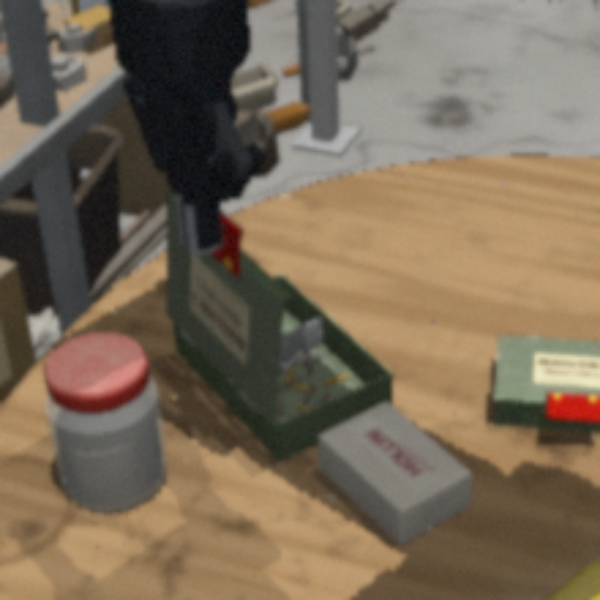

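The finger at crop (205,230) is against the back of the tab, with the lid at about 1.47 rad. Push on to about 1.3, then back off, rise and cross over.

Call:
servo_tool(
  increments=[
    [[1,-0.025,0,0,0],[1,-0.025,0,0,0],[1,-0.025,0,0,0],[1,-0.025,0,0,0],[1,-0.025,0,0,0],[1,-0.025,0,0,0],[1,-0.025,0,0,0],[1,0.2,0,0,0],[1,0,0,-0.48,0],[1,-0.4,0,-0.05,0],[1,-0.48,0,0,0],[1,-0.24,0,0,0]],
  ],
)

```text
time_s: 5.7
tcp_pos: [532.5, 15.5, 185.1]
ee_rot: [[0.064, 0.998, 0.001], [0.998, -0.064, -0.002], [-0.001, 0.001, -1.0]]
wrist_force: [0.0, -0.7, -0.5]
grip_width: -0.0
grasp_force: 0.0
```

```bash
python3 tab.py
```

```text
red [241.2 173.9] [233 160  18  30 288] theta 1.272 err 1.1
t 5.75 tcp [532.1  12.9 184.7] d_fwd 110.8 lat 1.1 f [-0.81 -1.59 -0.32] w 0.1 x [ 0.066  0.998 -0.004] y [ 0.998 -0.066  0.001] fX -1.64
```

Call:
servo_tool(
  increments=[
    [[1,0.05,0,0.3,0],[1,0.05,0,0.3,0],[1,0.03,0,0.18,0],[1,0,0,0,0]],
  ],
)

```text
time_s: 6.15
tcp_pos: [530.2, 31.4, 103.2]
ee_rot: [[0.063, 0.998, -0.007], [0.998, -0.063, 0.0], [-0.0, -0.007, -1.0]]
wrist_force: [-0.4, 0.0, 0.1]
grip_width: -0.1
grasp_force: 0.0
```

```bash
python3 tab.py
```

```text
red [243.4 174.1] [235 161  18  28 284] theta 1.23 err 1.3
t 6.2 tcp [531.8  31.3 105. ] d_fwd 92.5 lat -0.3 f [0.45 0.11 0.24] w 0.1 x [ 0.063  0.998 -0.   ] y [ 0.998 -0.063 -0.004] fX 0.14
```

The lid is falling at about 0.1 rad/s and the finger is in place. Wait for the catch.

Call:
servo_tool(
  increments=[
    [[1,0,0,0,0],[1,0,0,0,0],[1,0,0,0,0],[1,0,0,0,0],[1,0,0,0,0],[1,0,0,0,0],[1,0,0,0,0],[1,0,0,0,0],[1,0,0,0,0],[1,0,0,0,0]],
  ],
)

```text
time_s: 7.2
tcp_pos: [533.1, 31.1, 106.2]
ee_rot: [[0.064, 0.998, -0.0], [0.998, -0.064, -0.0], [-0.0, -0.0, -1.0]]
wrist_force: [0.3, 0.8, -0.6]
grip_width: -0.1
grasp_force: 0.0
```

```bash
python3 tab.py
```

```text
red [251.8 174.4] [242 162  21  27 290] theta 1.055 err 1.0
t 7.25 tcp [533.1  31.1 106.2] d_fwd 92.7 lat 1.0 f [-0.4  -0.48 -0.06] w 0.3 x [0.064 0.998 0.   ] y [ 0.998 -0.064 -0.   ] fX -0.5
```

Call:
servo_tool(
  increments=[
    [[1,0,0,0,0],[1,0,0,0,0],[1,0,0,0,0],[1,0,0,0,0],[1,0,0,0,0],[1,0,0,0,0],[1,0,0,0,0],[1,0,0,0,0],[1,0,0,0,0],[1,0,0,0,0],[1,0,0,0,0]],
  ],
)

```text
time_s: 8.35
tcp_pos: [533.2, 31.0, 106.2]
ee_rot: [[0.064, 0.998, -0.0], [0.998, -0.064, -0.0], [-0.0, -0.0, -1.0]]
wrist_force: [-0.0, -0.1, -0.5]
grip_width: 0.4
grasp_force: 0.2
```

```bash
python3 tab.py
```

```text
red [261.1 177.6] [251 166  22  26 304] theta 0.83 err 1.2
t 8.4 tcp [533.1  31.  106.2] d_fwd 92.7 lat 1.0 f [-0.02  0.14 -0.92] w 0.3 x [ 0.064  0.998 -0.   ] y [ 0.998 -0.064 -0.   ] fX 0.14
```

Call:
servo_tool(
  increments=[
    [[1,0,0,0,0],[1,0,0,0,0],[1,0,0,0,0],[1,0,0,0,0],[1,0,0,0,0],[1,0,0,0,0],[1,0,0,0,0],[1,0,0,0,0]],
  ],
)

```text
time_s: 9.2
tcp_pos: [533.2, 31.1, 106.3]
ee_rot: [[0.064, 0.998, -0.0], [0.998, -0.064, 0.0], [0.0, -0.0, -1.0]]
wrist_force: [-0.7, -0.6, 0.2]
grip_width: 0.1
grasp_force: 0.3
```

```bash
python3 tab.py; python3 -c "
from h import *
b=snap('scene','s5.png')['img'][90:310,150:370]
cv2.imwrite('pics/c5.png',cv2.cvtColor(cv2.resize(b,(600,600)),cv2.COLOR_RGB2BGR))"
```

```text
red [261.  177.6] [251 166  22  26 308] theta 0.832 err 1.2
t 9.25 tcp [533.2  31.  106.3] d_fwd 92.7 lat 1.1 f [ 0.23 -0.29  0.94] w -0.3 x [0.064 0.998 0.   ] y [ 0.998 -0.064 -0.   ] fX -0.28
```

View pics/c5.png

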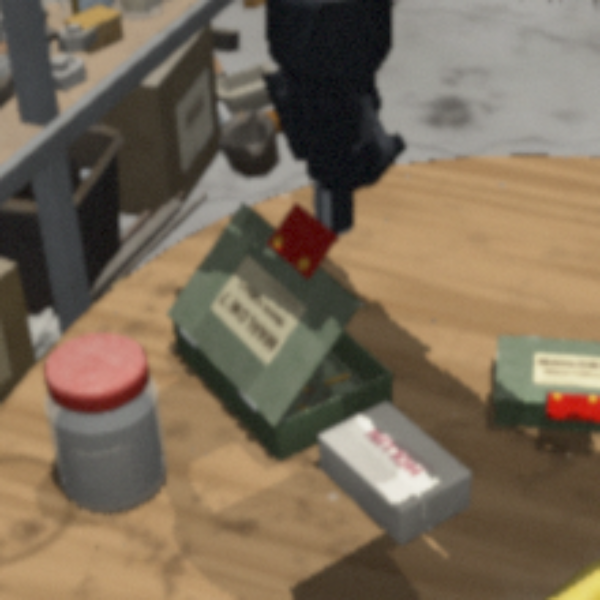

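The lid is caught and at rest at 0.83 rad: the tab at crop (303,240) lies on the finger at (335,225). Now lower it along its arc, fingertip moving with the tab edge.

Call:
servo_tool(
  increments=[
    [[1,-0.0134,0,0.0129,0],[1,-0.0133,0,0.0131,0],[1,-0.0132,0,0.0133,0],[1,-0.013,0,0.0135,0],[1,-0.0128,0,0.0137,0],[1,-0.0126,0,0.0139,0],[1,-0.0124,0,0.0141,0],[1,-0.0122,0,0.0143,0],[1,-0.012,0,0.0145,0],[1,-0.0118,0,0.0147,0],[1,-0.0116,0,0.0149,0],[1,0,0,0,0]],
  ],
)

```text
time_s: 10.5
tcp_pos: [532.2, 17.0, 90.7]
ee_rot: [[0.064, 0.998, -0.0], [0.998, -0.064, -0.0], [-0.0, -0.0, -1.0]]
wrist_force: [0.4, -0.2, 0.1]
grip_width: -0.3
grasp_force: 0.3
```

```bash
python3 tab.py
```

```text
red [267.3 181.9] [257 171  23  24 304] theta 0.644 err 1.3
t 10.55 tcp [532.2  17.1  90.9] d_fwd 106.7 lat 1.0 f [ 0.12 -0.8  -0.35] w -0.2 x [ 0.064  0.998 -0.   ] y [ 0.998 -0.064 -0.   ] fX -0.79
```

Call:
servo_tool(
  increments=[
    [[1,-0.011,0,0.0152,0],[1,-0.0108,0,0.0153,0],[1,-0.0105,0,0.0155,0],[1,-0.0102,0,0.0157,0],[1,-0.01,0,0.0159,0],[1,-0.0097,0,0.016,0],[1,-0.0094,0,0.0162,0],[1,-0.0091,0,0.0163,0],[1,-0.0088,0,0.0165,0],[1,-0.0085,0,0.0166,0],[1,-0.0082,0,0.0168,0],[1,-0.0,0,0,0]],
  ],
)

```text
time_s: 11.75
tcp_pos: [531.5, 6.5, 73.1]
ee_rot: [[0.064, 0.998, -0.0], [0.998, -0.064, -0.0], [-0.0, -0.0, -1.0]]
wrist_force: [0.1, -0.7, 0.3]
grip_width: -0.0
grasp_force: 0.4
```

```bash
python3 tab.py
```

```text
red [271.6 187.1] [258 177  27  22 300] theta 0.473 err 1.5
t 11.8 tcp [531.5   6.5  73.2] d_fwd 117.3 lat 1.0 f [-0.24  0.    0.04] w 0.1 x [ 0.064  0.998 -0.   ] y [ 0.998 -0.064 -0.   ] fX -0.01
```

Call:
servo_tool(
  increments=[
    [[1,-0.0055,0,0.0127,0],[1,-0.0053,0,0.0128,0],[1,-0.0051,0,0.0129,0],[1,-0.0049,0,0.013,0],[1,-0.0047,0,0.0131,0],[1,-0.0045,0,0.0131,0],[1,-0.0043,0,0.0132,0],[1,-0.0041,0,0.0133,0],[1,-0.0039,0,0.0133,0],[1,-0.0037,0,0.0134,0],[1,-0.0035,0,0.0134,0],[1,-0.0,0,0,0]],
  ],
)

```text
time_s: 13.0
tcp_pos: [531.2, 0.9, 58.8]
ee_rot: [[0.063, 0.998, -0.0], [0.998, -0.063, -0.001], [-0.001, -0.0, -1.0]]
wrist_force: [-1.0, -5.8, 0.3]
grip_width: -0.3
grasp_force: 2.9
```

```bash
python3 tab.py
```

```text
red [274.2 191.4] [261 181  27  22 290] theta 0.345 err 1.3
t 13.05 tcp [531.2   0.9  58.8] d_fwd 122.9 lat 1.0 f [-0.52 -6.74  0.86] w 0.2 x [ 0.063  0.998 -0.001] y [ 0.998 -0.063 -0.   ] fX -6.76
```

The lid sticks to the finger with about 7 N of press, below the tin's sliding force. Continue along the true arc.

Call:
servo_tool(
  increments=[
    [[1,-0.0046,0,0.0131,0],[1,-0.0045,0,0.0132,0],[1,-0.0043,0,0.0132,0],[1,-0.0041,0,0.0133,0],[1,-0.004,0,0.0133,0],[1,-0.0038,0,0.0134,0],[1,-0.0037,0,0.0134,0],[1,-0.0035,0,0.0135,0],[1,-0.0033,0,0.0135,0],[1,-0.0031,0,0.0136,0],[1,-0.0029,0,0.0136,0],[1,0,0,0,0]],
  ],
)

```text
time_s: 14.25
tcp_pos: [530.9, -3.0, 43.9]
ee_rot: [[0.063, 0.998, -0.0], [0.998, -0.063, -0.001], [-0.001, -0.0, -1.0]]
wrist_force: [-0.6, -5.4, -0.5]
grip_width: 0.2
grasp_force: 2.6
```

```bash
python3 tab.py
```

```text
red [276.  196.5] [262 187  28  20 275] theta 0.211 err 1.3
t 14.3 tcp [530.9  -3.   44. ] d_fwd 126.8 lat 1.0 f [-1.19 -4.81 -0.48] w 0.3 x [ 0.063  0.998 -0.001] y [ 0.998 -0.063 -0.   ] fX -4.88
```

Call:
servo_tool(
  increments=[
    [[1,-0.0026,0,0.0135,0],[1,-0.0025,0,0.0135,0],[1,-0.0023,0,0.0135,0],[1,-0.0021,0,0.0136,0],[1,-0.0019,0,0.0136,0],[1,-0.0017,0,0.0136,0],[1,-0.0015,0,0.0137,0],[1,-0.0013,0,0.0137,0],[1,-0.0012,0,0.0137,0],[1,-0.001,0,0.0137,0],[1,-0.0008,0,0.0137,0],[1,0,0,0,0]],
  ],
)

```text
time_s: 15.5
tcp_pos: [530.8, -5.0, 28.9]
ee_rot: [[0.063, 0.998, -0.0], [0.998, -0.063, -0.001], [-0.001, -0.0, -1.0]]
wrist_force: [-0.8, -5.7, -0.0]
grip_width: 0.0
grasp_force: 2.8
```

```bash
python3 tab.py
```

```text
red [277.  201.8] [263 193  28  19 250] theta 0.082 err 1.3
t 15.55 tcp [530.8  -5.   28.9] d_fwd 128.8 lat 1.0 f [ 0.17 -5.86 -0.88] w 0.3 x [ 0.063  0.998 -0.001] y [ 0.998 -0.063 -0.   ] fX -5.84
```

Call:
servo_tool(
  increments=[
    [[1,-0.001,0,0.012,0],[1,-0.001,0,0.012,0],[1,-0.0005,0,0.012,0],[1,-0.0005,0,0.012,0],[1,0,0,0.012,0],[1,0,0,0.012,0],[1,0,0,0.012,0],[1,0,0,0.012,0],[1,0,0,0.012,0],[1,0,0,0.012,0],[1,0,0,0,0]],
  ],
)

```text
time_s: 16.65
tcp_pos: [532.5, -5.4, 18.1]
ee_rot: [[0.064, 0.998, 0.003], [0.998, -0.064, -0.001], [-0.001, 0.003, -1.0]]
wrist_force: [-0.9, -5.4, 3.7]
grip_width: -0.1
grasp_force: 2.8
```

```bash
python3 tab.py
```

```text
red [277.1 203.6] [263 195  28  18 243] theta 0.041 err 1.3
t 16.7 tcp [532.5  -5.4  18.1] d_fwd 129.1 lat 2.7 f [-0.26 -5.22  3.07] w -0.3 x [ 0.064  0.998 -0.001] y [ 0.998 -0.064  0.003] fX -5.23
```

The upward reaction shows the lid on its seat. A little farther down to confirm.

Call:
servo_tool(
  increments=[
    [[1,0,0,0.01,0],[1,0,0,0.01,0],[1,0,0,0.01,0],[1,0,0,0,0]],
  ],
)

```text
time_s: 17.1
tcp_pos: [532.7, -5.4, 15.2]
ee_rot: [[0.064, 0.998, 0.003], [0.998, -0.064, -0.001], [-0.001, 0.004, -1.0]]
wrist_force: [-0.6, -5.8, 3.2]
grip_width: 0.0
grasp_force: 2.8
```

```bash
python3 tab.py
```

```text
red [277.1 203.5] [266 195  24  18 238] theta 0.043 err 1.3
t 17.15 tcp [532.7  -5.4  15.2] d_fwd 129.1 lat 2.9 f [-0.58 -5.66  3.45] w 0.0 x [ 0.064  0.998 -0.001] y [ 0.998 -0.064  0.003] fX -5.69
```

Theta doesn't change while the finger slides down at a constant friction force, so the lid is seated. Retreat forward, then up.

Call:
servo_tool(
  increments=[
    [[1,-0.03,0,0,0],[1,-0.1,0,0,0],[1,-0.3,0,0,0],[1,-0.3,0,0,0],[1,0,0,-0.4,0],[1,0,0,-0.4,0],[1,0,0,-0.4,0],[1,0,0,-0.4,0],[1,0,0,0,0],[1,0,0,0,0],[1,0,0,0,0]],
  ],
)

```text
time_s: 18.25
tcp_pos: [524.8, -77.1, 172.6]
ee_rot: [[0.064, 0.998, -0.003], [0.998, -0.064, 0.001], [0.001, -0.003, -1.0]]
wrist_force: [0.3, -0.1, -0.4]
grip_width: 0.5
grasp_force: 0.0
```

```bash
python3 tab.py; python3 -c "
from h import *
b=snap('scene','s6.png')['img'][90:310,150:370]
cv2.imwrite('pics/c6.png',cv2.cvtColor(cv2.resize(b,(600,600)),cv2.COLOR_RGB2BGR))"
```

```text
red [277.5 203.5] [263 194  28  19 271] theta 0.042 err 0.9
t 18.3 tcp [524.6 -77.1 172.2] d_fwd 201.1 lat -0.6 f [0.74 0.44 0.12] w 0.3 x [0.064 0.998 0.001] y [ 0.998 -0.064 -0.004] fX 0.49
```

View pics/c6.png

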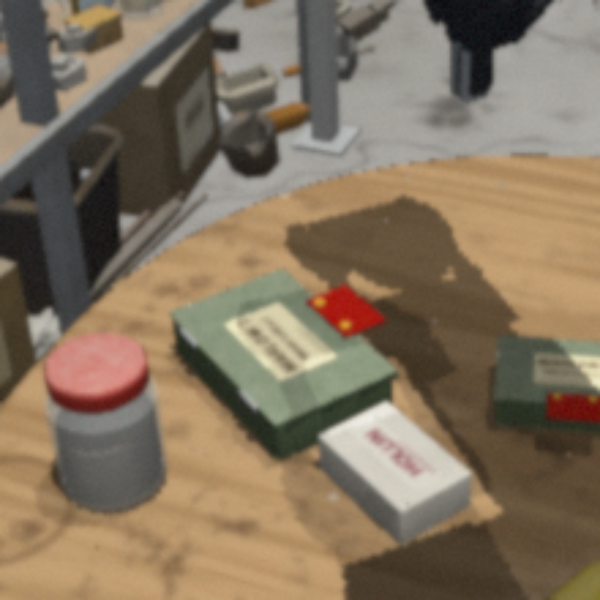

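The lid is flat shut on the tin (crop 285,360), the jar and box look unmoved, and the hand is clear.

```bash
python3 -c "
from bench import manip
print(manip.finish_job())"
```

```text
the job is handed in; nothing more can be done
None
```

The job is handed in at about 18 s of the 58 s allowed, with no verdict returned: I tipped the lid, let it fall free, caught it at about 0.83 rad and lowered it shut at about 0.1–0.2 rad/s, and the last picture shows it closed with the hand clear and the tin, jar and box apparently unmoved.

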